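# Refit the handle and shut the purge valve

## Task

One of the two gas valves on the bench has lost its handle, which lies on its side nearby. Bring the handle upright, push its square bore fully home onto the bare square stem, then use it to turn that valve clockwise (seen from above) until it is shut against its stop, leaving the handle on. Do not turn the other valve or shift the other things on the bench.

Things in the scene. Friction and masses are not known exactly. Their poses are not given: they have to be found in the camera images.
- handle: The loose valve handle: square aluminium hub 44 x 44 mm, 26 mm tall, with a square bore in its underside (16 x 16 mm, 26 mm deep, parallel to the hub's sides), and a wing on top; 60 mm overall. Origin: centre of the underside, at the bore's mouth; z along the bore towards the wing. It starts lying on its side: z level, pointing away from the robot within 46 degrees, y up, origin 22 mm up.
- wing_top (a point): Middle of the top of the handle's flat grey wing, 60 mm from the bore's mouth along the handle's z; same axes as the handle. The wing is 44 mm long along x, 16 mm thick along y, 34 mm tall. The handle weighs 0.14 to 0.28 kg, nearly all in the hub (centre of mass about 16 mm above the underside), so it falls upright by itself once raised 45 degrees or more from lying.
- valve: The valve without a handle, fixed to the bench. Base plate 75 (x) x 110 (y) x 8 mm, body 46 x 56 mm up to 46 mm, pipe fittings out to 60 mm along +y and -y; on top a round collar, 36 mm across, whose flat top, 60 mm above the bench, is the handle's seat. Origin: centre of its underside; z up.
- stem_tip (a point): Centre of the top end of the bare valve's square stem: 14 x 14 mm, its upper 2 mm narrowed to 11 x 11 mm, standing 22 mm out of the collar's top; z up along the stem, x and y normal to its flat sides, turning with it. The stem's tip is 82 mm above the bench; when the handle is home its origin lies 22 mm below this point.
- stem (a joint): Turn of the bare valve's stem in rad: 0 fully open, growing clockwise seen from above, 1.571 shut (hard stop). It stays where it is left; turning it takes about 0.1 N m.
- other_handle_end (a point): The other valve, alike and fixed to the bench, already has such a handle on it (not removable): this point is the top of one end of its wing, 22 mm from that valve's axis (the axis lies at -22 mm along this point's x) and 120 mm above the bench. Leave it as it is.
- other_stem (a joint): Turn of the other valve in rad, 0 to 1.571, clockwise from above; to stay as it is.
- round_knob: Bystander: a round stepped black knob, 40 mm across, 26 mm tall (not the handle). Origin: on its underside.
- bottle: Bystander: a closed amber glass bottle, 60 mm across, 130 mm tall. Origin: on its underside.
- slide_box: Bystander: a flat grey plastic slide box, 60 x 85 x 32 mm. Origin: on its underside.
- mouse: Bystander: a grey computer mouse, about 75 x 60 x 33 mm. Origin: on its underside.
- dish: Bystander: a shallow glass dish, 90 mm across, 16 mm tall. Origin: on its underside.
- screwdriver: Bystander: a screwdriver lying down, 160 mm long. Origin: under the tool, about mid-length.
- spanner: Bystander: a spanner lying down, 140 mm long. Origin: under the tool, about mid-length.
Not all that is in view belongs to the job. What is shaped like the handle but brown, green or red is not meant.

How it is judged:
By the outcome, as a careful person would: the job done as asked, in the order asked, and still so for the second after the job is handed in, with the robot touching nothing.
It also fails if it takes over 72 s, if anything falls off the work surface, if the arm or the gripper's body presses on something with over 40 N, if the wrist force passes 120 N, or if a joint passes its speed limit or range.

## Robot

A 7-joint arm with a two-finger parallel gripper is mounted at the origin on the work surface. World frame = base frame: x ahead of the robot, y to its left, z up, the work surface at z = 0. Lengths are in m, angles in rad, forces in N, time in s.
With the tool pointing down it reaches from about 0.425 to 1.025 m from the base axis. Payload 9.4 kg.
Tool frame: the origin (TCP) lies midway between the tips of the shut fingers; the grasp point (between the pads) lies behind it (arm.hold_point_z is the z of the grasp point in the tool frame, in m); z points along the fingers, y is the line along which they close (so a half turn about z gives the same grasp; the last joint's range is limited). The gripper opens to 85 mm and grips with 20 to 120 N. Pads are 22 mm wide; open, the fingers measure 114 mm over their backs; the gripper's body (76 mm by 85 mm) begins 54 mm behind the grasp point. The pads swing forward as they close: fully open they stand 13 mm farther back than shut.
Start: joints at [-1.262, 0.599, -0.003, 1.599, 0.002, 0.943, -0.08], TCP at [0.273, 0.672, 0.231] pointing down, gripper open.
Joint ranges: [-2.57, 2.57], [-0.35, 1.97], [-1.29, 1.29], [0.11, 2.56], [-1.05, 4.19], [0.11, 1.86], [-2.63, 2.63]. Speed limits (rad/s): [2.22, 2.22, 3.01, 3.01, 3.14, 3.14, 3.14].

## Interface

Orientations are given as a unit quaternion [x, y, z, w].
In Python, from rig import arm, viewer, sign_off gives the robot as it stands.
- The arm moves only by the tool play_rows, never from a script. Its argument "commands" is text: rows parted by semicolons, each of 4 numbers parted by spaces: the shift along the tool's x, y, z each as a share of 0.025 m, from -1 to 1, then the turn about the tool's z as a share of 0.12 rad, from -1 to 1. A call has exactly 8 rows; each row shifts and turns the commanded pose from where the row before left it, along the tool's axes as they then stand; what a row does not reach is not made up. A row lasts 1/10 s, in which the tool goes at most 50 mm and 8.59 degrees, less where a joint would pass 70% of its speed; a pose out of reach is approached as far as the arm can. A call with a number of a shift or a turn outside -1 to 1 is refused whole. A call with a gripper value outside its range is refused whole. "fingers" is the opening, from 0 (shut) to 1 (fully open), set as the call begins (left out, the last holds). The fingers move at their own pace and stop on an object; "newtons" is the grip in N (left out, the last holds). Time passes only in rows, so rows that do not move let the fingers close, or fill a call up. It gives the time, the measured TCP pose, the force, the opening and the grip force at its end, in the units of the state.
- arm.observe(): the state, without advancing time (a new reading comes with each control period).
- viewer.read_camera(name): name is "scene" or "top" or "wrist"; returns (picture, depth): 384x512x3 uint8, red, green, blue; 384x512 float32, m along the optical axis (not along the pixel's ray), 0 where there is no reading.
- viewer.camera_params(name): a dict with "fx", "fy", "cx", "cy" (pixels), "origin" and "orientation" of the camera in the world; the wrist camera has in their place "hand_eye" (4x4, takes a point from camera to tool coordinates, whose origin is the TCP and whose axes are the flange's). Camera axes: x right, y up, looking along -z (the intrinsics and any distortion apply to the point x, -y, -z); pixel columns grow to the right and rows downward; lengths in m; the calibration is good to about 2 mm. A picture is of the moment at which its call begins: read the wrist's pose just before it. camera_params takes no time and is no camera call.
- sign_off(): hands the job in; it is judged then, once.
The state is a dict: "time": time; "joint_positions": joint angles; "qvel": joint speeds; "tau": joint torques, N m; "tcp_pos": TCP position; "ee_rot": TCP orientation; "force": force on the tool from outside, world axes, zero at the start; "wrist_torque": the same for the moment, N m; "width": finger opening in m; "grip_force": force on a finger pad.
Only numpy, scipy, OpenCV 4.12 (cv2) and the standard library are available. Lean on these libraries where they do the work, as an engineer would, in place of code of your own. Each camera call takes 0.05 s, during which the arm holds its last target. There are 200 camera calls.

## Working session

There is one attempt and no reset: what is moved stays moved. The work goes in short steps, Python scripts to look and compute and a tool call to move; the robot and the scene stay as the last step left them, time stands still between calls to the robot, and variables do not carry over. Pictures are saved under pics/ and viewed, at most 10 in all, crops included, and the job is handed in when it is done.

Besides the shell and the picture viewer there is one more tool, called after "Emit:" in YAML: its name, and indented under it one key for each argument. play_rows: Moves the arm, as the interface text tells. Its arguments: {"type":"object","properties":{"commands":{"type":"string"},"fingers":{"type":"number"},"newtons":{"type":"number"}},"required":["commands"]}

```bash
mkdir -p pics; ls; cat > h.py <<'E'
import numpy as np,cv2
from rig import arm,viewer
from scipy.spatial.transform import Rotation as R
def grab(n):
    s=arm.observe(); im,d=viewer.read_camera(n); p=viewer.camera_params(n)
    v,u=np.mgrid[0:384,0:512]
    c=np.stack([(u-p['cx'])/p['fx']*d,-(v-p['cy'])/p['fy']*d,-d],-1)
    if 'hand_eye' in p:
        H=np.array(p['hand_eye']); c=c@H[:3,:3].T+H[:3,3]
        r=R.from_quat(s['ee_rot']).as_matrix(); w=c@r.T+np.array(s['tcp_pos'])
    else:
        o=np.array(p['orientation']); r=R.from_quat(o).as_matrix() if o.size==4 else o.reshape(3,3)
        w=c@r.T+np.array(p['origin'])
    w[d==0]=np.nan
    return im,d,w
E
python3 - <<'E'
from h import *
print(arm.observe(),arm.hold_point_z)
ims=[]
for n in ('scene','top'):
    print({k:v for k,v in viewer.camera_params(n).items()})
    im,d,w=grab(n); np.savez(n+'.npz',im=im,d=d,w=w); cv2.imwrite(f'pics/{n}.png',cv2.resize(im[...,::-1],(768,576)))
print(viewer.camera_params('wrist'))
E
```

```text
pics
{'time': 0.0, 'joint_positions': array([-1.26170835,  0.60016949, -0.00252652,  1.60018779,  0.00174936,
        0.94288409, -0.07977297]), 'qvel': array([ 0.00029369, -0.00081184, -0.0011616 ,  0.00161538,  0.00044176,
        0.00048098,  0.00027591]), 'tau': array([ 9.40405334e-04, -7.76455235e+01,  1.56488121e+00, -2.58013380e+01,
        1.23072401e-02,  8.95254838e-03,  4.32155048e-05]), 'tcp_pos': array([0.27263523, 0.67124121, 0.23036446]), 'ee_rot': array([ 1.91679322e-01,  9.81457263e-01, -8.17251785e-04, -9.93421700e-05]), 'force': array([ 0.71148701,  0.40640955, -0.31737833]), 'wrist_torque': array([ 0.05791847, -0.02743991,  0.06352774]), 'grip_force': 0.0, 'width': 0.08536888529629608} -0.0187
{'fx': 375.8106092116924, 'fy': 375.8106092116924, 'cx': 264.5434129552358, 'cy': 191.41078158398838, 'origin': array([ 1.14863693, -0.01856855,  0.77933041]), 'orientation': array([0.28010942, 0.23568227, 0.60911009, 0.70354635])}
{'fx': 456.9012762916044, 'fy': 456.9012762916044, 'cx': 252.79246648056065, 'cy': 187.950852437417, 'origin': array([0.3097282 , 0.1012796 , 1.29974327]), 'orientation': array([ 0.07448334, -0.07448306, -0.68967066,  0.71642089])}
{'fx': 281.02892924344167, 'fy': 281.02892924344167, 'cx': 253.60206828587863, 'cy': 194.2040753394446, 'hand_eye': array([[ 4.44438366e-04,  9.58233693e-01,  2.85985999e-01,
         7.28402105e-02],
       [ 9.99999481e-01, -1.63605140e-04, -1.00587504e-03,
         2.98952968e-04],
       [-9.17074575e-04,  2.85986297e-01, -9.58233268e-01,
        -1.42625929e-01],
       [ 0.00000000e+00,  0.00000000e+00,  0.00000000e+00,
         1.00000000e+00]])}
```

View pics/scene.png

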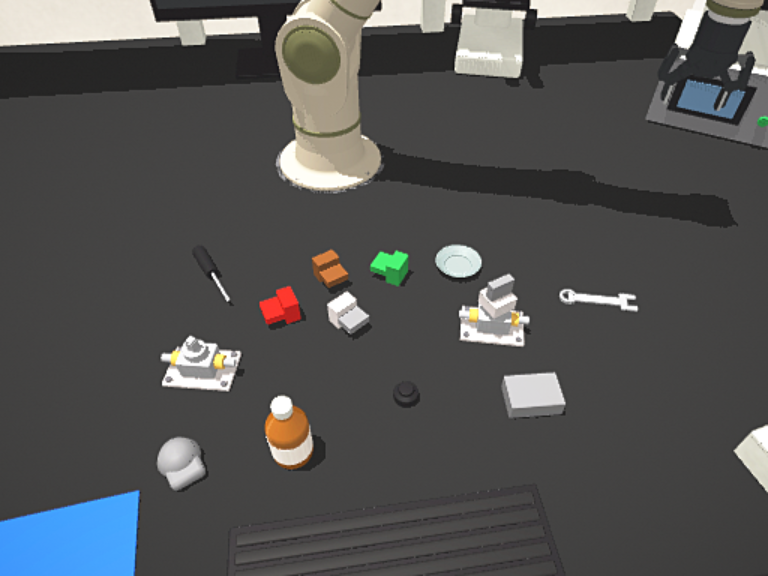

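View pics/top.png

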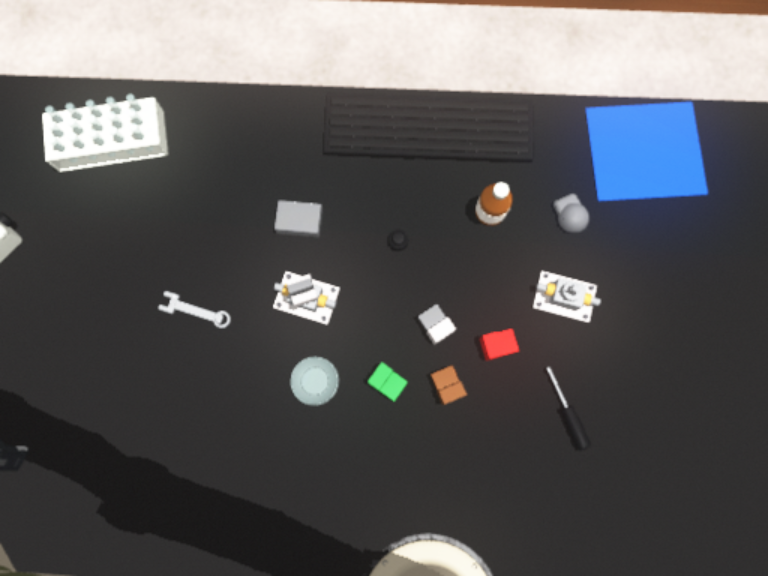

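The scene (768-wide picture) shows the candidates. All are shaped like the handle:
- white hub with grey wing: scene (348,313), top (437,323)
- red: top (500,344)
- brown: top (449,385)
- green: top (388,382)
- handle already fitted on the other valve: top (300,290)

I choose the white and grey one. The bare valve is at top (567,295).

```bash
python3 - <<'E'
from h import *
t=np.load('top.npz'); s=np.load('scene.npz')
a=cv2.resize(t['im'][195:240,265:325,::-1],(360,270),interpolation=cv2.INTER_NEAREST)
b=cv2.resize(s['im'][185:230,205:265,::-1],(360,270),interpolation=cv2.INTER_NEAREST)
c=cv2.resize(t['im'][175:220,345:405,::-1],(360,270),interpolation=cv2.INTER_NEAREST)
e=cv2.resize(s['im'][215:260,105:165,::-1],(360,270),interpolation=cv2.INTER_NEAREST)
cv2.imwrite('pics/crop.png',np.vstack([np.hstack([a,b]),np.hstack([c,e])]))
w=t['w']
print('table z',np.nanmedian(w[260:300,300:340,2]), 'knob',w[160,265])
def rep(n,sl,lo,hi):
    p=w[sl].reshape(-1,3); p=p[(p[:,2]>lo)&(p[:,2]<hi)]
    r=cv2.minAreaRect((p[:,:2]*1000).astype(np.float32)); print(n,len(p),p.mean(0).round(4),np.median(p[:,2]).round(4),r)
H=np.s_[198:235,272:310]
rep('all',H,.008,.1); rep('hub',H,.038,.1); rep('wing',H,.02,.036)
V=np.s_[175:218,350:403]
rep('base',V,.004,.2); rep('body',V,.035,.05);rep('collar',V,.053,.068);rep('stem',V,.072,.1)
s2=s['w'];q=s2[185:230,205:265].reshape(-1,3);q=q[q[:,2]>.008];print('scene handle',q.mean(0),np.percentile(q[:,2],95))
E
```

```text
table z 0.0008939433849356471 knob [0.66656048 0.07432598 0.02567228]
all 362 [ 0.507  -0.0006  0.0359] 0.0339 ((504.3094787597656, 3.039714813232422), (62.830413818359375, 55.90147399902344), 36.126983642578125)
hub 151 [ 0.4951 -0.0104  0.0449] 0.0449 ((495.4029846191406, -10.543218612670898), (25.855749130249023, 44.4293327331543), 35.62230682373047)
wing 190 [0.5177 0.0066 0.0305] 0.0308 ((508.9160461425781, -0.4915199279785156), (60.037479400634766, 44.273990631103516), 34.9383544921875)
base 1152 [ 0.5717 -0.2448  0.0261] 0.013 ((577.5540161132812, -250.62506103515625), (124.3799819946289, 155.1913604736328), 2.154297351837158)
body 267 [ 0.5714 -0.2454  0.0435] 0.0442 ((573.779296875, -250.10574340820312), (116.07699584960938, 47.4044189453125), 77.54756927490234)
collar 103 [ 0.5726 -0.2465  0.0607] 0.0606 ((572.1298828125, -248.63711547851562), (39.92753982543945, 35.918094635009766), 9.792498588562012)
stem 29 [ 0.5736 -0.2484  0.0817] 0.0816 ((573.752197265625, -248.48513793945312), (13.150711059570312, 14.118377685546875), 63.04789352416992)
scene handle [ 0.49592034 -0.00422872  0.03201825] 0.04636256011888358
```

View pics/crop.png

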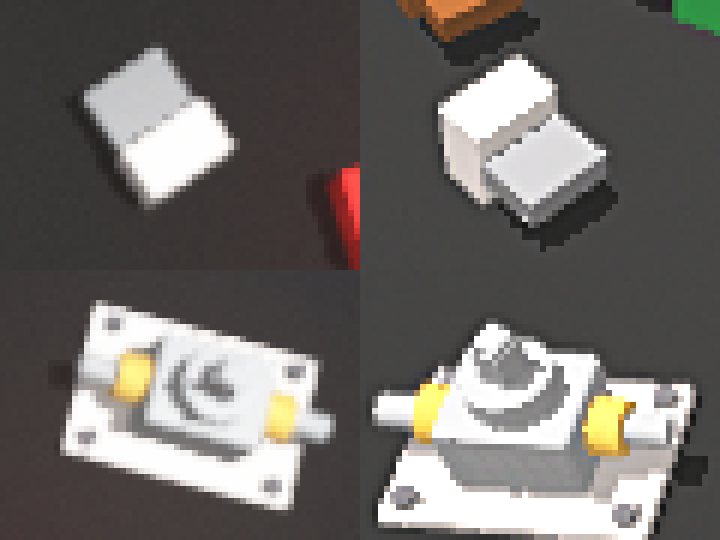

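The crop confirms the choice: a white hub 44 x 26 mm with its top at 45 mm and a grey wing at 30 mm, lying with z at about 35.6° from world x. The bare stem tip is near (0.574, -0.248, 0.082). I'll write a planner that turns a target into rows, then move to above the handle.

```bash
cat > plan.py <<'E'
import sys
from h import *
# usage: plan.py x y z yaw_deg ncalls   (yaw = heading of tool x)
def plan(x,y,z,yaw,n,start=None):
    s=arm.observe(); p=np.array(s['tcp_pos']); X=R.from_quat(s['ee_rot']).as_matrix()[:,0]
    a=np.arctan2(X[1],X[0]); g=np.array([x,y,z]); da=(np.radians(yaw)-a+np.pi)%(2*np.pi)-np.pi
    N=8*n; rows=[]; a0,p0=a,p.copy()
    for i in range(1,N+1):
        t=i/N; e=p0+(g-p0)*t-p
        q=np.array([np.cos(a)*e[0]+np.sin(a)*e[1],np.sin(a)*e[0]-np.cos(a)*e[1],-e[2]])/.025
        q=q.round(2); r=round(-(a0+da*t-a)/.12,2); rows.append((*q,r))
        q=q*.025; p=p+[np.cos(a)*q[0]+np.sin(a)*q[1],np.sin(a)*q[0]-np.cos(a)*q[1],-q[2]]; a-=r*.12
    rows=np.array(rows); print('from',p0.round(4),np.degrees(a0).round(2),'max',abs(rows).max(0))
    for k in range(n): print(';'.join(' '.join(f'{v:g}' for v in r) for r in rows[8*k:8*k+8]))
if __name__=='__main__': plan(*map(float,sys.argv[1:5]),int(sys.argv[5]))
E
python3 plan.py 0.524 0.010 0.18 35.6 4
```

```text
from [0.2726 0.6713 0.2305] 157.9 max [0.89 0.84 0.07 0.56]
-0.6 -0.65 0.06 0.56;-0.65 -0.6 0.07 0.55;-0.68 -0.57 0.06 0.56;-0.72 -0.51 0.06 0.55;-0.75 -0.47 0.07 0.56;-0.78 -0.41 0.06 0.56;-0.81 -0.36 0.06 0.55;-0.83 -0.31 0.06 0.56
-0.84 -0.25 0.07 0.55;-0.87 -0.2 0.06 0.56;-0.87 -0.13 0.06 0.55;-0.88 -0.08 0.07 0.56;-0.89 -0.02 0.06 0.56;-0.88 0.04 0.06 0.55;-0.88 0.1 0.07 0.56;-0.87 0.16 0.06 0.55
-0.86 0.21 0.06 0.56;-0.84 0.27 0.07 0.56;-0.82 0.33 0.06 0.55;-0.8 0.38 0.06 0.56;-0.77 0.43 0.07 0.55;-0.74 0.49 0.06 0.56;-0.71 0.53 0.06 0.56;-0.66 0.58 0.06 0.55
-0.63 0.62 0.07 0.56;-0.59 0.66 0.06 0.55;-0.54 0.7 0.06 0.56;-0.49 0.74 0.07 0.55;-0.45 0.76 0.06 0.56;-0.39 0.79 0.06 0.56;-0.34 0.82 0.07 0.55;-0.28 0.84 0.06 0.56
```

Emit:
play_rows:
  commands: "-0.6 -0.65 0.06 0.56;-0.65 -0.6 0.07 0.55;-0.68 -0.57 0.06 0.56;-0.72 -0.51 0.06 0.55;-0.75 -0.47 0.07 0.56;-0.78 -0.41 0.06 0.56;-0.81 -0.36 0.06 0.55;-0.83 -0.31 0.06 0.56"
  fingers: 1

```text
time: 0.9
tcp_pos: [0.3359, 0.5053, 0.2185]
ee_rot: [0.445, 0.896, -0.0, 0.0]
force: [0.1, -0.1, -0.2]
width: 0.0855
grip_force: 0.0
```

Emit:
play_rows:
  commands: "-0.84 -0.25 0.07 0.55;-0.87 -0.2 0.06 0.56;-0.87 -0.13 0.06 0.55;-0.88 -0.08 0.07 0.56;-0.89 -0.02 0.06 0.56;-0.88 0.04 0.06 0.55;-0.88 0.1 0.07 0.56;-0.87 0.16 0.06 0.55"

```text
time: 1.7
tcp_pos: [0.3992, 0.3393, 0.2059]
ee_rot: [0.666, 0.746, 0.0, 0.0]
force: [1.2, 0.4, -0.1]
width: 0.0851
grip_force: 0.0
```

Emit:
play_rows:
  commands: "-0.86 0.21 0.06 0.56;-0.84 0.27 0.07 0.56;-0.82 0.33 0.06 0.55;-0.8 0.38 0.06 0.56;-0.77 0.43 0.07 0.55;-0.74 0.49 0.06 0.56;-0.71 0.53 0.06 0.56;-0.66 0.58 0.06 0.55"

```text
time: 2.5
tcp_pos: [0.4619, 0.174, 0.1934]
ee_rot: [0.839, 0.544, 0.0, 0.0]
force: [-0.1, 0.2, -0.3]
width: 0.0852
grip_force: 0.0
```

Emit:
play_rows:
  commands: "-0.63 0.62 0.07 0.56;-0.59 0.66 0.06 0.55;-0.54 0.7 0.06 0.56;-0.49 0.74 0.07 0.55;-0.45 0.76 0.06 0.56;-0.39 0.79 0.06 0.56;-0.34 0.82 0.07 0.55;-0.28 0.84 0.06 0.56"

```text
time: 3.3
tcp_pos: [0.5244, 0.0084, 0.1806]
ee_rot: [0.953, 0.303, 0.0, 0.0]
force: [0.4, 0.5, -0.1]
width: 0.0853
grip_force: 0.0
```

```bash
cat > meas.py <<'E'
from h import *
def hand(w,cx,cy,r=.06):
    m=(np.hypot(w[...,0]-cx,w[...,1]-cy)<r)
    for n,lo,hi in (('hub',.038,.05),('wing',.024,.036),('up',.054,.07)):
        p=w[m&(w[...,2]>lo)&(w[...,2]<hi)]
        if len(p)>20: print(n,len(p),p.mean(0).round(4),cv2.minAreaRect((p[:,:2]*1000).astype(np.float32)))
if __name__=='__main__':
    im,d,w=grab('wrist'); cv2.imwrite('pics/w1.png',im[...,::-1]); hand(w,.51,0)
    print('table',np.nanpercentile(w[...,2],20),arm.observe()['tcp_pos'])
E
python3 meas.py
```

```text
hub 991 [ 0.4949 -0.01    0.0439] ((494.0987548828125, -10.240074157714844), (26.050090789794922, 43.49028778076172), 35.483333587646484)
wing 1339 [0.5182 0.0065 0.03  ] ((518.1766357421875, 6.494785308837891), (35.04962158203125, 43.92418670654297), 35.19021224975586)
table -0.0002965498964786484 [0.52564163 0.00488239 0.18085227]
```

View pics/w1.png

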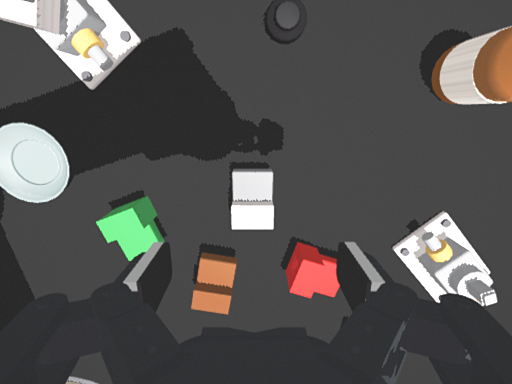

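The wrist picture shows the handle centred at pixel (253,198), with its grey wing facing away. Both wing-end sides are clear of the red, brown and green decoys. The hub top reads 44 mm and the wing 35 x 44 mm at 30 mm height, as described.

```bash
python3 plan.py 0.523 0.010 0.006 35.3 2
```

```text
from [0.5256 0.0049 0.1809] 34.86 max [0.01 0.02 0.44 0.01]
0 -0.01 0.44 -0;0 -0.02 0.43 -0.01;0.01 -0.01 0.44 -0;-0 -0.02 0.44 -0.01;-0 -0.01 0.44 -0;0 -0.02 0.43 -0;0 -0.01 0.44 -0.01;0.01 -0.01 0.44 -0
-0 -0.02 0.43 -0.01;-0 -0.01 0.44 -0;0 -0.02 0.44 -0;0 -0.01 0.44 -0.01;0.01 -0.02 0.43 -0;-0 -0.01 0.44 -0.01;-0 -0.01 0.44 -0;0 -0.02 0.43 -0
```

Emit:
play_rows:
  commands: "0 0 0.8 0;0 0 0.8 0;0 0 0.8 0;0 0 0.8 0;0 0 0.8 0;0 0 0.8 0;0 0 0 0;0 0 0 0"

```text
time: 4.15
tcp_pos: [0.524, 0.0095, 0.0608]
ee_rot: [0.952, 0.305, -0.0, 0.0]
force: [-0.6, 0.2, 0.2]
width: 0.0856
grip_force: 0.0
```

```bash
python3 plan.py 0.523 0.010 0.006 35.3 1
```

```text
from [0.524  0.0095 0.0608] 35.48 max [0.01 0.01 0.28 0.01]
-0 -0 0.27 0;-0.01 -0.01 0.28 0.01;0 -0 0.27 -0;-0 -0.01 0.28 0;-0 -0 0.27 0.01;-0.01 -0.01 0.27 -0;0 -0 0.28 0;-0 -0.01 0.27 0.01
```

Emit:
play_rows:
  commands: "0 0 0.3 0;0 0 0.3 0;0 0 0.3 0;0 0 0.3 0;0 0 0.3 0;0 0 0.3 0;0 0 0.3 0;0 0 0.1 0"

```text
time: 4.95
tcp_pos: [0.5238, 0.0103, 0.0049]
ee_rot: [0.952, 0.305, -0.0, -0.0]
force: [-0.7, -0.9, 0.1]
width: 0.0854
grip_force: 0.0
```

Emit:
play_rows:
  commands: "0 0 0 0;0 0 0 0;0 0 0 0;0 0 0 0;0 0 0 0;0 0 0 0;0 0 0 0;0 0 0 0"
  fingers: 0
  newtons: 20

```text
time: 5.75
tcp_pos: [0.5244, 0.0104, 0.0061]
ee_rot: [0.952, 0.306, 0.0, 0.0]
force: [-0.8, 0.1, 6.1]
width: 0.0438
grip_force: 26.2
```

Emit:
play_rows:
  commands: "-0.09 0 -0.17 0;-0.09 0 -0.17 0;-0.12 0 -0.15 0;-0.12 0 -0.15 0;-0.14 0 -0.13 0;-0.14 0 -0.13 0;-0.16 0 -0.1 0;-0.16 0 -0.1 0"

```text
time: 6.55
tcp_pos: [0.5031, -0.0047, 0.0335]
ee_rot: [0.952, 0.306, 0.0, 0.0]
force: [0.6, 0.3, -1.6]
width: 0.0437
grip_force: 25.3
```

```bash
python3 - <<'E'
from h import *
im,d,w=grab('wrist'); im2,d2,w2=grab('scene')
a=cv2.resize(im[130:384,130:384,::-1],(400,400)); b=cv2.resize(im2[165:245,190:270,::-1],(400,400),interpolation=cv2.INTER_NEAREST)
cv2.imwrite('pics/t1.png',np.hstack([a,b])); print(arm.observe()['tcp_pos'],arm.observe()['width'])
E
```

```text
[ 0.50290418 -0.00499497  0.03363372] 0.043595487930807274
```

View pics/t1.png

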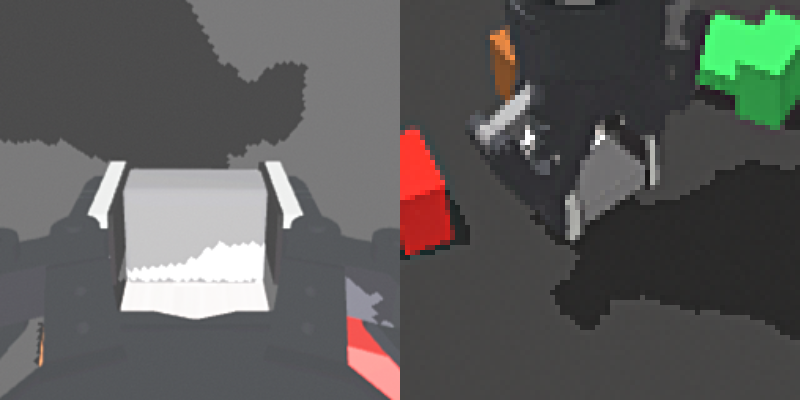

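The handle is between the fingers, with its wing face toward the camera at (200,220) in the left half. I'll measure the tilt from depth.

```bash
cat > tilt.py <<'E'
from h import *
def tilt():
    s=arm.observe(); im,d,w=grab('wrist'); r=R.from_quat(s['ee_rot']).as_matrix()
    q=(w-np.array(s['tcp_pos']))@r; q[...,2]*=-1
    m=(abs(q[...,1])<.017)&(abs(q[...,0])<.075)&(q[...,2]>-.04)&(w[...,2]>.006)&(q[...,2]<.06)
    m=cv2.erode(m.astype(np.uint8),np.ones((3,3)))>0
    P=np.c_[q[m][:,0]*1000,w[m][:,2]*1000]
    k=np.argsort(P[:,1]); 
    for b in np.array_split(P[k],14): print(np.median(b,0).round(1),end=' ')
    print(len(P),s['tcp_pos'].round(4),s['force'].round(1),s['width'].round(4))
tilt()
E
python3 tilt.py
```

```text
[10.  47.6] [10.  54.5] [-4.7 56.5] [-6.3 56.8] [-5.8 57. ] [-6.6 57.2] [-5.3 57.3] [-7.5 57.5] [-6.8 57.6] [-6.1 57.8] [-4.9 58.1] [-19.8  58.6] [-23.9  62.7] [-23.8  66.8] Traceback (most recent call last):
  File "tilt.py", line 11, in <module>
    tilt()
    ~~~~^^
  File "tilt.py", line 10, in tilt
    print(len(P),s['tcp_pos'].round(4),s['force'].round(1),s['width'].round(4))
                                                           ^^^^^^^^^^^^^^^^
AttributeError: 'float' object has no attribute 'round'
```

It was lifted level: the wing top is flat at 57.5 mm, so pad friction is holding the pitch. I'll set it down and regrip only the top front corner of the wing, so gravity can swing the hub down.

Emit:
play_rows:
  commands: "0.15 0 0.2 0;0.15 0 0.2 0;0.15 0 0.2 0;0.15 0 0.2 0;0 0 0.15 0;0 0 0.1 0;0 0 0.03 0;0 0 0 0"

```text
time: 7.5
tcp_pos: [0.5154, 0.0041, 0.0063]
ee_rot: [0.952, 0.305, -0.0, -0.0]
force: [0.1, -0.8, -2.7]
width: 0.0434
grip_force: 25.3
```

Emit:
play_rows:
  commands: "0 0 0 0;0 0 0 0;0 0 0 0;0.2 0 -0.1 0;0.2 0 -0.15 0;0.2 0 -0.15 0;0 0 0 0;0 0 0 0"
  fingers: 0.75

```text
time: 8.3
tcp_pos: [0.528, 0.0132, 0.0165]
ee_rot: [0.952, 0.306, 0.0, 0.0]
force: [0.0, 0.0, 0.6]
width: 0.0638
grip_force: 0.0
```

```bash
sed -i "s/,s\['width'\].round(4)/,s['width']/" tilt.py; python3 tilt.py; python3 - <<'E'
from meas import *
im,d,w=grab('wrist'); hand(w,.51,0)
E
```

```text
[-5.4 19.1] [-5.4 24.7] [-6.8 28.7] [-21.7  29.2] [-21.   29.5] [-22.1  29.6] [-20.1  29.8] [-21.9  29.9] [-21.5  30.1] [-22.3  30.2] [-22.5  30.4] [-20.2  30.5] [-21.9  30.8] [-39.2  32.7] 4289 [0.528  0.0132 0.0165] [0.  0.  0.6] 0.06382878919926771
hub 1229 [0.5317 0.0163 0.0443] ((527.58251953125, 13.388591766357422), (23.776765823364258, 91.55339813232422), 35.54428482055664)
wing 6125 [0.5124 0.0026 0.03  ] ((515.8731689453125, 5.045688629150391), (52.16265869140625, 90.63401794433594), 35.48683547973633)
up 1969 [0.535  0.0178 0.0627] ((529.4508056640625, 13.843730926513672), (25.04172134399414, 105.02903747558594), 35.69657897949219)
```

Emit:
play_rows:
  commands: "0 0 -0.12 0;0 0 0 0;0 0 0 0;0 0 0 0;0 0 0 0;0 0 0 0;0 0 0 0;0 0 0 0"
  fingers: 0
  newtons: 20

```text
time: 9.2
tcp_pos: [0.5279, 0.013, 0.0193]
ee_rot: [0.952, 0.306, 0.0, 0.0]
force: [0.8, -0.4, 1.7]
width: 0.0427
grip_force: 20.4
```

Emit:
play_rows:
  commands: "-0.05 0 -0.17 0;-0.07 0 -0.17 0;-0.1 0 -0.15 0;-0.1 0 -0.15 0;0 0 0 0;0 0 0 0;0 0 0 0;0 0 0 0"

```text
time: 10.0
tcp_pos: [0.5213, 0.0084, 0.0352]
ee_rot: [0.952, 0.306, -0.0, -0.0]
force: [-0.4, 0.7, -1.9]
width: 0.0426
grip_force: 20.7
```

```bash
python3 tilt.py
```

```text
[-3.  33.8] [-5.  37.7] [-34.3  39. ] [-31.4  39.7] [-28.5  40.4] [-25.5  41.1] [-22.5  41.8] [-19.4  42.4] [-16.8  43.1] [-13.6  43.7] [-11.1  44.3] [-8.8 44.9] [-39.9  45.8] [-41.2  49.2] 4559 [0.5213 0.0084 0.0352] [-0.4  0.7 -1.9] 0.04262911896957888
```

It's pivoting now (about 13°, with the hub edge on the bench). I'll continue the arc.

Emit:
play_rows:
  commands: "-0.17 0 -0.19 0;-0.18 0 -0.18 0;-0.2 0 -0.16 0;-0.21 0 -0.15 0;-0.22 0 -0.12 0;-0.24 0 -0.1 0;-0.24 0 -0.08 0;-0.24 0 -0.06 0"

```text
time: 10.85
tcp_pos: [0.4865, -0.0168, 0.0615]
ee_rot: [0.952, 0.306, 0.0, 0.0]
force: [3.3, -0.0, 0.1]
width: 0.0428
grip_force: 20.9
```

```bash
python3 tilt.py
```

```text
[-2.4 60.4] [-35.3  62.2] [-32.3  63.3] [-29.8  64.2] [-26.7  65.2] [-24.3  66. ] [-21.3  66.9] [-18.8  67.7] [-16.1  68.6] [-13.8  69.4] [-11.1  70.1] [-9.2 70.9] [-8.7 71.7] [-42.4  74. ] 4566 [ 0.4865 -0.0168  0.0615] [ 3.3 -0.   0.1] 0.04279488498126498
```

Emit:
play_rows:
  commands: "0 0 0.2 0;0 0 0.2 0;0 0 0.1 0;0 0 0 0;0 0 0 0;0 0 0 0;0 0 0 0;0 0 0 0"
  fingers: 0.5

```text
time: 11.7
tcp_pos: [0.4865, -0.0164, 0.0488]
ee_rot: [0.952, 0.306, -0.0, -0.0]
force: [-0.0, 0.0, -2.5]
width: 0.043
grip_force: 20.9
```

```bash
python3 tilt.py
```

```text
[-1.9 47.4] [-33.7  48.9] [-31.2  49.8] [-28.6  50.9] [-25.7  51.9] [-23.3  52.8] [-20.4  53.8] [-18.4  54.7] [-15.6  55.6] [-13.4  56.5] [-11.1  57.3] [-8.8 58. ] [-8.7 58.8] [-42.8  59.9] 4532 [ 0.4865 -0.0164  0.0488] [-0.   0.  -2.5] 0.04298853939576964
```

Emit:
play_rows:
  commands: "0 0 0 0;0 0 0 0;0 0 0 0;0 0 0 0;0 0 0 0;0 0 0 0;0 0 0 0;0 0 0 0"
  fingers: 0.51

```text
time: 12.55
tcp_pos: [0.487, -0.0163, 0.0489]
ee_rot: [0.952, 0.306, 0.0, 0.0]
force: [1.5, 2.3, 3.0]
width: 0.0434
grip_force: 7.6
```

```bash
python3 tilt.py
```

```text
[-35.6  39.8] [-36.1  41.8] [-37.1  43.4] [-38.3  45. ] [-39.3  46.5] [-39.4  47.8] [-21.8  48.8] [-20.3  49.7] [-17.2  50.7] [-2.4 52.3] [-3.6 53.9] [-4.7 55.4] [-5.9 57. ] [-6.8 58.2] 4170 [ 0.487  -0.0163  0.0489] [1.5 2.3 3. ] 0.043427579105670557
```

Emit:
play_rows:
  commands: "-0.1 0 -0.1 0;-0.1 0 -0.1 0;-0.12 0 -0.1 0;-0.12 0 -0.08 0;-0.12 0 -0.06 0;-0.12 0 -0.04 0;-0.12 0 -0.03 0;-0.1 0 0 0"

```text
time: 13.4
tcp_pos: [0.4682, -0.0297, 0.0616]
ee_rot: [0.952, 0.306, 0.0, 0.0]
force: [1.6, -0.9, -0.9]
width: 0.0434
grip_force: 7.7
```

```bash
python3 tilt.py
```

```text
[-7.5 27.6] [-28.9  44.9] [-31.3  47.3] [-33.6  49.1] [-35.8  50.9] [-37.9  52.6] [-19.4  56.7] [ 3.2 62.6] [ 1.6 64.1] [-0.2 65.5] [-1.8 66.8] [-3.5 68.1] [-5.2 69.3] [-6.4 70.4] 3585 [ 0.4682 -0.0297  0.0616] [ 1.6 -0.9 -0.9] 0.043433806635441996
```

Tilt is about 51°. I'll lower the edge to the bench and carry on tipping back.

Emit:
play_rows:
  commands: "0 0 0.1 0;0 0 0.1 0;-0.12 0 0 0;-0.12 0 0 0;-0.12 0 0 0;-0.12 0 0 0;-0.12 0 0 0;-0.12 0 0 0"

```text
time: 14.25
tcp_pos: [0.4547, -0.0399, 0.0569]
ee_rot: [0.952, 0.306, 0.001, 0.0]
force: [4.9, 1.0, 5.0]
width: 0.0435
grip_force: 9.7
```

```bash
python3 tilt.py
```

```text
[ 3.2 24.5] [ 0. 26.] [-3.  27.5] [-5.9 29. ] [-26.9  38.3] [-29.4  39.7] [-32.2  41. ] [ 5.7 60.3] [ 4.  61.7] [ 2.  62.7] [-0.1 63.6] [-2.3 64.6] [-4.5 65.4] [-5.6 66.2] 3488 [ 0.4547 -0.0399  0.0569] [4.9 1.  5. ] 0.04351176385408319
```

Emit:
play_rows:
  commands: "-0.12 0 -0.02 0;-0.12 0 0 0;-0.12 0 0 0;-0.12 0 0.02 0;-0.12 0 0.03 0;-0.12 0 0.03 0;0 0 0 0;0 0 0 0"

```text
time: 15.1
tcp_pos: [0.4421, -0.0513, 0.0558]
ee_rot: [0.952, 0.305, 0.003, 0.002]
force: [9.1, 0.2, 12.1]
width: 0.0436
grip_force: 12.2
```

```bash
python3 tilt.py
```

```text
[ 5.9 25.1] [ 3.2 26.5] [ 0.1 27.9] [-2.2 29.3] [-25.2  37.8] [-28.   39.2] [-28.3  40.7] [ 7.3 61.2] [ 5.3 62.3] [ 3.9 63.2] [ 1.5 64. ] [-0.5 64.9] [-2.5 65.6] [-3.9 66.6] 3475 [ 0.4421 -0.0513  0.0558] [ 9.1  0.2 12.1] 0.04364846878392923
```

Emit:
play_rows:
  commands: "0 0 -0.1 0;0 0 0 0;0 0 0 0;0 0 0 0;0 0 -1 0;0 0 -1 0;0 0 -1 0;0 0 -1 0"
  fingers: 0.8

```text
time: 15.95
tcp_pos: [0.4383, -0.0505, 0.1582]
ee_rot: [0.952, 0.305, -0.001, -0.0]
force: [1.2, 0.5, -0.4]
width: 0.0684
grip_force: 0.0
```

Emit:
play_rows:
  commands: "-0.5 0 -0.5 0;-0.5 0 -0.5 0;0 0 0 0;0 0 0 0;0 0 0 0;0 0 0 0;0 0 0 0;0 0 0 0"

```text
time: 16.75
tcp_pos: [0.4188, -0.065, 0.1822]
ee_rot: [0.952, 0.306, -0.0, 0.0]
force: [-0.1, -0.2, -0.4]
width: 0.0679
grip_force: 0.0
```

```bash
cat > up.py <<'E'
from h import *
im,d,w=grab('wrist'); s=arm.observe(); cv2.imwrite('pics/w2.png',im[...,::-1])
t=np.array(s['tcp_pos']); m=(np.hypot(w[...,0]-t[0],w[...,1]-t[1])<.14)&(d>.1)
hsv=cv2.cvtColor(im,cv2.COLOR_RGB2HSV); m&=(hsv[...,1]<60)
for n,lo,hi in (('wingtop',.054,.066),('hub',.020,.032)):
    k=(m&(w[...,2]>lo)&(w[...,2]<hi)).astype(np.uint8); nn,lab,st,ce=cv2.connectedComponentsWithStats(k)
    for i in range(1,nn):
        if st[i,4]>60:
            p=w[lab==i]; print(n,st[i,4],ce[i].round(),p.mean(0).round(4),cv2.minAreaRect((p[:,:2]*1000).astype(np.float32)))
print(s['tcp_pos'],s['ee_rot'].round(4),s['joint_positions'].round(3))
E
python3 up.py
```

```text
wingtop 805 [254. 158.] [ 0.4438 -0.0476  0.0625] ((442.4104919433594, -48.300498962402344), (19.56915283203125, 43.65179443359375), 35.60036087036133)
hub 123 [254. 147.] [ 0.448  -0.0442  0.0241] ((448.0135192871094, -44.200828552246094), (2.351222038269043, 42.71958541870117), 35.465370178222656)
hub 80 [254. 189.] [ 0.4099 -0.0711  0.0251] ((410.48724365234375, -70.40286254882812), (5.316714286804199, 43.635868072509766), 36.04062271118164)
[ 0.41881704 -0.06499312  0.18228676] [ 9.522e-01  3.056e-01 -3.000e-04  0.000e+00] [-0.4    0.369  0.564  2.337 -0.396  0.524 -0.469]
```

View pics/w2.png

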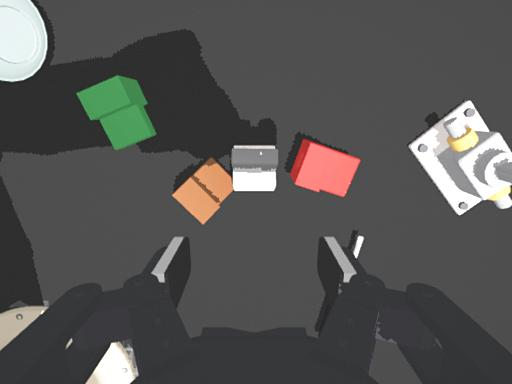

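The wrist picture shows the handle apparently upright at (254,165), but the brown decoy at (205,190) sits right beside it and looks turned. I'll check both with the top camera.

```bash
python3 - <<'E'
from h import *
t=np.load('top.npz'); im,d,w=grab('top'); np.savez('top2.npz',im=im,d=d,w=w)
def blob(im,w,lo,hi,n):
    h=cv2.cvtColor(im,cv2.COLOR_RGB2HSV); m=(h[...,0]>=lo)&(h[...,0]<=hi)&(h[...,1]>120)&(h[...,2]>40)
    m&=(abs(w[...,0]-.48)<.15)&(abs(w[...,1])<.2)&(w[...,2]>.005)&(w[...,2]<.08)
    p=w[m]; print(n,len(p),p.mean(0).round(4),cv2.minAreaRect((p[:,:2]*1000).astype(np.float32)))
for I,W in ((t['im'],t['w']),(im,w)):
    blob(I,W,8,18,'brown'); blob(I,W,50,70,'green'); blob(I,W,0,4,'red')
im,d,w=grab('wrist'); s=arm.observe(); r=R.from_quat(s['ee_rot']).as_matrix()
q=(w-np.array(s['tcp_pos']))@r; c=254
for v in range(130,200,3): print(v,(q[v,c,0]*1000).round(1),(w[v,c,2]*1000).round(1),end=' | ')
a=cv2.resize(t['im'][190:290,240:360,::-1],(360,300)); b=cv2.resize(np.load('top2.npz')['im'][190:290,240:360,::-1],(360,300))
cv2.imwrite('pics/cmp.png',np.hstack([a,b]))
E
```

```text
brown 364 [ 0.3946 -0.0246  0.0366] ((395.78448486328125, -25.219409942626953), (59.09296417236328, 44.55099105834961), 24.68916130065918)
green 363 [0.3962 0.0862 0.0366] ((396.0609436035156, 84.56475830078125), (61.920860290527344, 44.43729782104492), 56.896400451660156)
red 372 [ 0.4734 -0.118   0.0353] ((474.42156982421875, -121.052978515625), (46.124237060546875, 60.88629150390625), 17.55801773071289)
brown 346 [ 0.3704 -0.0248  0.0345] ((374.8796691894531, -27.137022018432617), (44.47980499267578, 63.98081970214844), 78.24687194824219)
green 351 [0.3958 0.086  0.0366] ((396.1135559082031, 85.28042602539062), (58.513328552246094, 43.4227409362793), 56.69865798950195)
red 0 [nan nan nan] ((0.0, 0.0), (0.0, 0.0), 0.0)
130 52.1 1.0 | 133 48.8 0.6 | 136 45.4 0.6 | 139 42.0 0.2 | 142 38.6 -0.5 | 145 35.2 -0.0 | 148 35.0 25.2 | 151 36.9 62.0 | 154 34.3 63.3 | 157 31.6 64.3 | 160 29.0 65.4 | 163 26.4 66.5 | 166 22.6 61.5 | 169 17.7 51.7 | 172 12.1 39.7 | 175 8.4 37.1 | 178 5.8 39.9 | 181 2.4 39.2 | 184 -0.1 41.9 | 187 -4.2 38.6 | 190 -12.2 22.0 | 193 -22.1 0.2 | 196 -25.6 1.0 | 199 -30.0 -1.0 | <stdin>:6: RuntimeWarning: Mean of empty slice.
  ret = um.true_divide(
```

View pics/cmp.png

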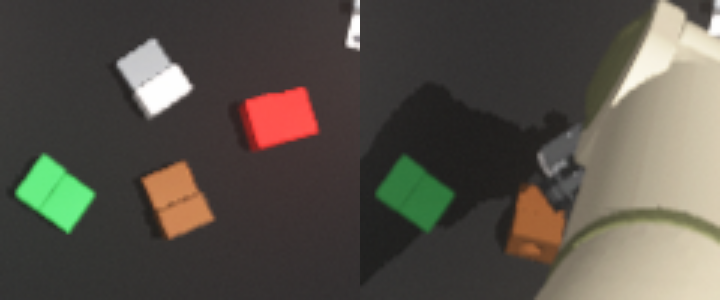

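The handle is leaning 22° back against the brown decoy, because the hub slid into it and moved it about 24 mm. I'll regrip the wing, carry the handle forward clear and let it settle upright, then put the brown piece back.

Emit:
play_rows:
  commands: "0.26 0 0.6 0;0.26 0 0.7 0;0.26 0 0.7 0;0.26 0 0.7 0;0 0 0.8 0;0 0 0.8 0;0 0 0.7 0;0 0 0.34 0"
  fingers: 0.8

```text
time: 17.7
tcp_pos: [0.4397, -0.05, 0.0478]
ee_rot: [0.952, 0.305, -0.001, -0.0]
force: [0.1, -0.4, -0.3]
width: 0.0684
grip_force: 0.0
```

Emit:
play_rows:
  commands: "0 0 0 0;0 0 0 0;0 0 0 0;0 0 0 0;0 0 0 0;0 0 0 0;0 0 0 0;0 0 0 0"
  fingers: 0
  newtons: 30

```text
time: 18.5
tcp_pos: [0.4403, -0.0498, 0.0493]
ee_rot: [0.952, 0.306, 0.0, 0.0]
force: [0.4, 0.2, 4.1]
width: 0.0433
grip_force: 32.6
```

Emit:
play_rows:
  commands: "0.3 0 -0.2 0;0.4 0 -0.2 0;0.5 0 -0.2 0;0.5 0 -0.2 0;0.5 0 -0.1 0;0.5 0 0 0;0.3 0 0 0;0 0 0 0"

```text
time: 19.3
tcp_pos: [0.5018, -0.0054, 0.0712]
ee_rot: [0.952, 0.306, 0.0, 0.0]
force: [-0.6, -0.3, -2.3]
width: 0.0433
grip_force: 32.0
```

```bash
python3 tilt.py
```

```text
[ 9.5 46. ] [ 6.4 47.6] [ 3.1 49.1] [ 0.2 51.3] [-20.7  60.7] [-23.3  62.1] [-25.8  63.5] [12.3 82.1] [10.4 83.4] [ 8.5 84.4] [ 6.3 85.4] [ 4.4 86.3] [ 2.3 87.1] [ 1.3 88. ] 3890 [ 0.5018 -0.0054  0.0712] [-0.6 -0.3 -2.3] 0.043268061198241545
```

Emit:
play_rows:
  commands: "0 0 0.2 0;0 0 0.2 0;0 0 0.2 0;0 0 0.15 0;0 0 0.07 0;0 0 0.03 0;0 0 0 0;0 0 0 0"

```text
time: 20.15
tcp_pos: [0.501, -0.0063, 0.0504]
ee_rot: [0.952, 0.306, 0.0, 0.0]
force: [-0.1, 0.1, -2.8]
width: 0.0432
grip_force: 32.0
```

Emit:
play_rows:
  commands: "0 0 0 0;0 0 0 0;0 0 0 0;0 0 0 0;0 0 -0.8 0;0 0 -1 0;0 0 -1 0;0 0 -0.5 0"
  fingers: 0.8

```text
time: 20.95
tcp_pos: [0.5014, -0.0063, 0.1344]
ee_rot: [0.952, 0.306, 0.001, 0.0]
force: [-0.2, 1.0, -0.1]
width: 0.0683
grip_force: 0.0
```

Emit:
play_rows:
  commands: "-0.8 0 -0.3 0;-0.8 0 -0.3 0;-0.4 0 -0.3 0;0 0 0 0;0 0 0 0;0 0 0 0;0 0 0 0;0 0 0 0"

```text
time: 21.75
tcp_pos: [0.4605, -0.0351, 0.1549]
ee_rot: [0.952, 0.306, -0.0, 0.0]
force: [-0.3, 0.4, 0.2]
width: 0.068
grip_force: 0.0
```

```bash
python3 up.py; python3 - <<'E'
from h import *
im,d,w=grab('wrist')
h=cv2.cvtColor(im,cv2.COLOR_RGB2HSV); m=(h[...,0]>=8)&(h[...,0]<=18)&(h[...,1]>120)&(d>.1)
for lo,hi in ((.038,.05),(.024,.034),(.006,.05)):
    p=w[m&(w[...,2]>lo)&(w[...,2]<hi)&(w[...,0]<.45)]
    if len(p)>20: print('brown',lo,len(p),p.mean(0).round(4),cv2.minAreaRect((p[:,:2]*1000).astype(np.float32)))
t=np.load('top.npz'); w=t['w']; h=cv2.cvtColor(t['im'],cv2.COLOR_RGB2HSV); m=(h[...,0]>=8)&(h[...,0]<=18)&(h[...,1]>120)&(abs(w[...,0]-.4)<.08)&(abs(w[...,1]+.02)<.08)
for lo,hi in ((.038,.05),(.02,.035)):
    p=w[m&(w[...,2]>lo)&(w[...,2]<hi)]; print('orig',lo,len(p),p.mean(0).round(4),cv2.minAreaRect((p[:,:2]*1000).astype(np.float32)))
E
```

```text
wingtop 957 [253. 165.] [ 0.4831 -0.0182  0.0597] ((482.7525939941406, -18.539140701293945), (15.402883529663086, 44.09731674194336), 35.66736602783203)
hub 746 [254. 144.] [ 0.4944 -0.0104  0.0262] ((494.4847717285156, -10.33601188659668), (14.72331714630127, 43.436195373535156), 35.584930419921875)
hub 305 [253. 178.] [ 0.4675 -0.0296  0.026 ] ((467.4466857910156, -29.611406326293945), (6.818239212036133, 42.86283493041992), 35.703834533691406)
[ 0.46045249 -0.0351686   0.15500959] [ 9.521e-01  3.057e-01 -2.000e-04  1.000e-04] [-0.429  0.461  0.536  2.284 -0.489  0.504 -0.454]
brown 0.038 332 [ 0.3545 -0.0369  0.0434] ((354.0458068847656, -38.877685546875), (34.82199478149414, 18.305330276489258), 23.87950897216797)
brown 0.024 1274 [ 0.3832 -0.029   0.0297] ((381.2497863769531, -28.109331130981445), (43.5691032409668, 36.1942138671875), 78.57945251464844)
brown 0.006 1797 [ 0.3781 -0.0302  0.0315] ((369.07958984375, -25.87860870361328), (44.09406661987305, 60.84153747558594), 78.76461791992188)
orig 0.038 153 [ 0.3806 -0.0319  0.0449] ((380.6146545410156, -32.19407653808594), (25.598093032836914, 44.574615478515625), 24.95820426940918)
orig 0.02 191 [ 0.4062 -0.0192  0.0303] ((396.2989196777344, -24.660118103027344), (57.5543098449707, 43.87754440307617), 23.069156646728516)
```

The handle is now upright: wing top 15 x 44 mm at 60 mm height, centre (0.4828, -0.0185), heading 35.7°. I'll regrip it across the wing's thickness.

```bash
python3 plan.py 0.4827 -0.0185 0.11 125.67 2
```

```text
from [ 0.4604 -0.0352  0.1551] 35.6 max [0.07 0.07 0.12 0.82]
0.07 -0 0.11 -0.82;0.07 0 0.12 -0.82;0.07 0.02 0.11 -0.82;0.06 0.01 0.11 -0.82;0.07 0.03 0.11 -0.81;0.06 0.03 0.12 -0.82;0.06 0.04 0.11 -0.82;0.05 0.04 0.11 -0.82
0.05 0.05 0.11 -0.82;0.05 0.05 0.12 -0.82;0.04 0.06 0.11 -0.82;0.03 0.06 0.11 -0.82;0.03 0.07 0.11 -0.81;0.02 0.06 0.12 -0.82;0.02 0.07 0.11 -0.82;0.01 0.07 0.11 -0.82
```

Emit:
play_rows:
  commands: "0.07 -0 0.11 -0.82;0.07 0 0.12 -0.82;0.07 0.02 0.11 -0.82;0.06 0.01 0.11 -0.82;0.07 0.03 0.11 -0.81;0.06 0.03 0.12 -0.82;0.06 0.04 0.11 -0.82;0.05 0.04 0.11 -0.82"
  fingers: 0.8

```text
time: 22.65
tcp_pos: [0.4715, -0.027, 0.1326]
ee_rot: [0.761, 0.648, -0.0, 0.0]
force: [-0.3, 0.0, 0.2]
width: 0.0686
grip_force: 0.0
```

Emit:
play_rows:
  commands: "0.05 0.05 0.11 -0.82;0.05 0.05 0.12 -0.82;0.04 0.06 0.11 -0.82;0.03 0.06 0.11 -0.82;0.03 0.07 0.11 -0.81;0.02 0.06 0.12 -0.82;0.02 0.07 0.11 -0.82;0.01 0.07 0.11 -0.82"

```text
time: 23.45
tcp_pos: [0.4827, -0.0184, 0.1101]
ee_rot: [0.455, 0.891, -0.0, -0.0]
force: [0.4, 0.2, -0.4]
width: 0.0685
grip_force: 0.0
```

Emit:
play_rows:
  commands: "0 0 0.5 0;0 0 0.5 0;0 0 0.5 0;0 0 0.5 0;0 0 0.5 0;0 0 0.4 0;0 0 0.2 0;0 0 0 0"

```text
time: 24.25
tcp_pos: [0.4823, -0.0185, 0.0322]
ee_rot: [0.457, 0.89, -0.0, -0.0]
force: [0.1, 0.1, -0.8]
width: 0.0685
grip_force: 0.0
```

Emit:
play_rows:
  commands: "0 0 0 0;0 0 0 0;0 0 0 0;0 0 0 0;0 0 0 0;0 0 0 0;0 0 0 0;0 0 0 0"
  fingers: 0
  newtons: 60

```text
time: 25.05
tcp_pos: [0.4827, -0.0186, 0.0332]
ee_rot: [0.457, 0.89, 0.0, 0.0]
force: [0.1, -0.5, 6.8]
width: 0.0149
grip_force: 60.5
```

```bash
python3 plan.py 0.614 -0.305 0.150 125.67 3
```

```text
from [ 0.4827 -0.0186  0.0332] 125.65 max [0.52 0.11 0.2  0.  ]
-0.52 -0.1 -0.19 -0;-0.51 -0.1 -0.2 -0;-0.52 -0.1 -0.19 -0;-0.51 -0.1 -0.2 -0;-0.52 -0.1 -0.19 -0;-0.51 -0.1 -0.2 -0;-0.52 -0.1 -0.19 -0;-0.51 -0.1 -0.2 -0
-0.52 -0.1 -0.19 -0;-0.51 -0.1 -0.2 -0;-0.52 -0.1 -0.19 -0;-0.52 -0.1 -0.2 -0;-0.51 -0.11 -0.19 -0;-0.52 -0.1 -0.2 -0;-0.51 -0.1 -0.19 -0;-0.52 -0.1 -0.19 -0
-0.51 -0.1 -0.2 -0;-0.52 -0.1 -0.19 -0;-0.51 -0.1 -0.2 -0;-0.52 -0.1 -0.19 -0;-0.51 -0.1 -0.2 -0;-0.52 -0.1 -0.19 -0;-0.52 -0.1 -0.2 -0;-0.51 -0.1 -0.19 -0
```

Emit:
play_rows:
  commands: "0 0 -0.8 0;-0.3 -0.1 -0.8 0;-0.6 -0.2 -0.8 0;-0.8 -0.2 -0.8 0;-1 -0.2 -0.8 0;-1 -0.2 -0.67 0;-1 -0.2 0 0;-1 -0.2 0 0"

```text
time: 25.85
tcp_pos: [0.5395, -0.1543, 0.1502]
ee_rot: [0.457, 0.89, 0.0, 0.0]
force: [0.3, 0.2, -2.2]
width: 0.0152
grip_force: 59.6
```

Emit:
play_rows:
  commands: "-1 -0.2 0 0;-1 -0.2 0 0;-1 -0.2 0 0;-1 -0.2 0 0;-1 -0.2 0 0;-1 -0.2 0 0;-0.7 -0.14 0 0;0 0 0 0"

```text
time: 26.65
tcp_pos: [0.6095, -0.3119, 0.1489]
ee_rot: [0.458, 0.889, -0.001, 0.0]
force: [0.1, -0.2, -3.1]
width: 0.015
grip_force: 59.6
```

Emit:
play_rows:
  commands: "0 0 0 0;0 0 0 0;0 0 0 0;0 0 0 0;0 0 0 0;0 0 0 0;0 0 0 0;0 0 0 0"

```text
time: 27.45
tcp_pos: [0.6096, -0.3089, 0.1496]
ee_rot: [0.457, 0.89, -0.0, 0.0]
force: [-0.5, -0.1, -2.6]
width: 0.0151
grip_force: 59.6
```

```bash
cat > stem.py <<'E'
from h import *
im,d,w=grab('wrist'); s=arm.observe(); t=np.array(s['tcp_pos']); r=R.from_quat(s['ee_rot']).as_matrix(); print(t.round(4),np.degrees(np.arctan2(r[1,0],r[0,0])).round(2),s['width'],s['grip_force'])
np.savez('w3.npz',im=im,d=d,w=w); q=(w-t)@r
m=np.hypot(w[...,0]-.5735,w[...,1]+.2484)<.03
for n,lo,hi in (('collar',.055,.064),('stem>64',.066,.09),('tip',.079,.086)):
    k=m&(w[...,2]>lo)&(w[...,2]<hi); p=w[k]
    if len(p)>5: print(n,len(p),p.mean(0).round(4),cv2.minAreaRect((p[:,:2]*1000).astype(np.float32)))
v,u=np.nonzero(m); print(u.min(),u.max(),v.min(),v.max())
# held handle wing top in tool frame
k=(abs(q[...,1])<.04)&(abs(q[...,0])<.03)&(q[...,2]>-.03)&(q[...,2]<.04); print('held',k.sum())
c=im[max(0,v.min()-30):v.max()+30,max(0,u.min()-30):u.max()+30,::-1]; f=540/max(c.shape[:2])
cv2.imwrite('pics/s.png',cv2.resize(c,None,fx=f,fy=f,interpolation=cv2.INTER_CUBIC)); cv2.imwrite('pics/w3.png',im[...,::-1])
E
python3 stem.py
```

```text
[ 0.6096 -0.3089  0.1496] 125.65 0.014457822027162434 59.56315577030182
collar 1219 [ 0.5725 -0.249   0.06  ] ((573.048828125, -249.10870361328125), (34.413875579833984, 35.30806350708008), 34.450538635253906)
stem>64 380 [ 0.5728 -0.2493  0.0811] ((572.9238891601562, -249.32691955566406), (13.936659812927246, 13.953059196472168), 57.25383377075195)
tip 318 [ 0.5729 -0.2494  0.0816] ((572.8467407226562, -249.3541259765625), (13.789813041687012, 13.861551284790039), 57.205162048339844)
225 296 76 149
held 6810
```

View pics/w3.png

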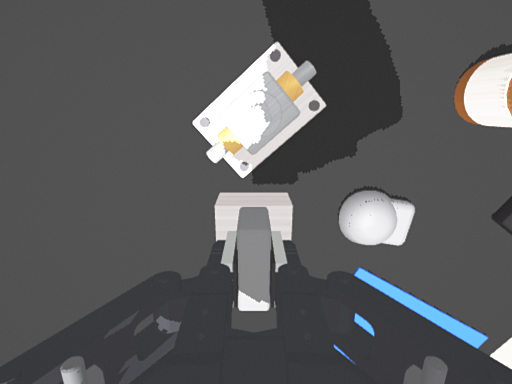

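The wrist picture shows the stem at about (260,112) and the held handle hub spanning columns 215–292. The stem square measures 13.9 x 13.9 mm at 57.2° (mod 90) at 82 mm height, as it should. Next I'll measure the held handle's offset in the tool frame.

```bash
python3 - <<'E'
from h import *
f=np.load('w3.npz'); s=arm.observe(); t=np.array(s['tcp_pos']); r=R.from_quat(s['ee_rot']).as_matrix(); q=(f['w']-t)@r*1000
for n,lo,hi in (('wingtop',-31,-22),('hubtop',3,11)):
    k=(q[...,2]>lo)&(q[...,2]<hi)&(abs(q[...,1])<30)&(abs(q[...,0])<35)
    nn,lab,st,ce=cv2.connectedComponentsWithStats(k.astype(np.uint8))
    for i in range(1,nn):
        if st[i,4]>80:
            p=q[lab==i]; print(n,st[i],p.min(0).round(1),p.max(0).round(1),np.median(p[:,2]).round(1),cv2.minAreaRect(p[:,:2].astype(np.float32)))
c=253
for v in range(185,320,5): print(v,q[v,c].round(0),end=' ')
E
```

```text
wingtop [ 207  226   94   85 3302] [-22.2 -20.8 -31. ] [ 22.7  21.5 -22. ] -26.6 ((0.12885570526123047, 0.2364978790283203), (40.69602584838867, 40.200340270996094), 44.167625427246094)
hubtop [ 215  203   78   38 1584] [  0.6 -21.9   3.1] [22.3 22.3 11. ] 7.3 ((11.477584838867188, 0.16543197631835938), (21.61073875427246, 44.17915725708008), 0.14037761092185974)
185 [ -4.  -0. 149.] 190 [ -9.  -0. 149.] 195 [22. -0. 28.] 200 [22.  0. 17.] 205 [22.  0.  8.] 210 [22.  0. -0.] 215 [22.  0. -8.] 220 [ 22.   0. -14.] 225 [ 22.   0. -21.] 230 [ 21.   0. -25.] 235 [ 19.   0. -26.] 240 [ 17.   0. -26.] 245 [ 14.   0. -26.] 250 [ 12.   0. -26.] 255 [  9.   0. -26.] 260 [  8.   0. -28.] 265 [  4.   0. -26.] 270 [  1.   0. -26.] 275 [ -2.   0. -26.] 280 [ -3.   0. -27.] 285 [ -7.   0. -26.] 290 [ -9.   0. -27.] 295 [-12.   0. -27.] 300 [-15.   0. -26.] 305 [-18.   0. -26.] 310 [-21.   0. -26.] 315 [-171.   -0.  149.]
```

The handle is centred (0.2 mm off) and square to the tool.

```bash
python3 plan.py 0.5728 -0.2492 0.125 147.2 1
```

```text
from [ 0.6096 -0.3089  0.1496] 125.65 max [0.35 0.14 0.13 0.4 ]
0.35 0.02 0.12 -0.39;0.35 0.05 0.13 -0.39;0.34 0.05 0.12 -0.4;0.35 0.08 0.12 -0.39;0.34 0.09 0.12 -0.39;0.33 0.1 0.13 -0.39;0.33 0.12 0.12 -0.39;0.32 0.14 0.12 -0.39
```

Emit:
play_rows:
  commands: "0.35 0.02 0.12 -0.39;0.35 0.05 0.13 -0.39;0.34 0.05 0.12 -0.4;0.35 0.08 0.12 -0.39;0.34 0.09 0.12 -0.39;0.33 0.1 0.13 -0.39;0.33 0.12 0.12 -0.39;0.32 0.14 0.12 -0.39"

```text
time: 28.3
tcp_pos: [0.5725, -0.2486, 0.1248]
ee_rot: [0.281, 0.96, -0.0, 0.0]
force: [-1.1, -0.4, -3.0]
width: 0.0148
grip_force: 59.5
```

Emit:
play_rows:
  commands: "0 0 0 0;0 0 0 0;0 0 0 0;0 0 0 0;0 0 0 0;0 0 0 0;0 0 0 0;0 0 0 0"

```text
time: 29.1
tcp_pos: [0.5729, -0.2493, 0.125]
ee_rot: [0.283, 0.959, -0.0, 0.0]
force: [1.1, 0.4, -2.6]
width: 0.015
grip_force: 59.5
```

```bash
python3 plan.py 0.5728 -0.2492 0.105 147.2 1
```

```text
from [ 0.5729 -0.2493  0.125 ] 147.17 max [0.  0.  0.1 0. ]
0 0 0.1 -0;0 0 0.1 -0;0 0 0.1 -0;0 0 0.1 -0;0 0 0.1 -0;0 0 0.1 -0;0 0 0.1 -0;0 0 0.1 -0
```

Pose is on target, so I'll descend.

Emit:
play_rows:
  commands: "0 0 0.1 0;0 0 0.1 0;0 0 0.1 0;0 0 0.1 0;0 0 0.1 0;0 0 0.1 0;0 0 0.1 0;0 0 0 0"

```text
time: 29.9
tcp_pos: [0.5727, -0.2491, 0.1071]
ee_rot: [0.283, 0.959, 0.0, -0.0]
force: [0.2, 0.2, -2.5]
width: 0.0153
grip_force: 59.5
```

The bore is already 8 mm over the stem without force. I'll push it home.

Emit:
play_rows:
  commands: "0 0 0.12 0;0 0 0.12 0;0 0 0.12 0;0 0 0.1 0;0 0 0.08 0;0 0 0.05 0;0 0 0.03 0;0 0 0 0"

```text
time: 30.7
tcp_pos: [0.5729, -0.2492, 0.0932]
ee_rot: [0.283, 0.959, -0.0, 0.0]
force: [-3.8, 1.7, 9.9]
width: 0.0152
grip_force: 61.4
```

Seated: TCP 0.0932 as computed, with 10 N of contact. Now I'll turn it clockwise.

Emit:
play_rows:
  commands: "0 0 0 0.6;0 0 0 0.6;0 0 0 0.6;0 0 0 0.6;0 0 0 0.6;0 0 0 0.6;0 0 0 0.6;0 0 0 0.6"

```text
time: 31.5
tcp_pos: [0.5729, -0.2492, 0.0933]
ee_rot: [0.544, 0.839, 0.0, 0.0]
force: [-3.6, 1.2, 10.6]
width: 0.0148
grip_force: 61.3
```

```bash
cat > st.py <<'E'
from h import *
s=arm.observe(); X=R.from_quat(s['ee_rot']).as_matrix()[:,0]; print(s['tcp_pos'].round(4),np.degrees(np.arctan2(X[1],X[0])).round(2),s['force'].round(1),s['wrist_torque'].round(2),s['joint_positions'].round(2))
E
python3 st.py
```

```text
[ 0.5729 -0.2492  0.0933] 114.02 [-3.6  1.2 10.6] [0.41 0.69 0.17] [ 0.28  0.65  0.07  1.95 -0.08  0.54  0.81]
```

Emit:
play_rows:
  commands: "0 0 0 0.6;0 0 0 0.6;0 0 0 0.6;0 0 0 0.6;0 0 0 0.6;0 0 0 0.6;0 0 0 0.6;0 0 0 0"

```text
time: 32.3
tcp_pos: [0.5731, -0.2493, 0.0933]
ee_rot: [0.736, 0.677, 0.0, 0.0]
force: [-3.5, 0.7, 10.7]
width: 0.0153
grip_force: 61.3
```

```bash
python3 st.py
```

```text
[ 0.5731 -0.2493  0.0933] 85.17 [-3.5  0.7 10.7] [ 0.14  0.61 -0.03] [ 0.18  0.66  0.21  1.95 -0.24  0.55  0.47]
```

Emit:
play_rows:
  commands: "0 0 0 0.3;0 0 0 0.3;0 0 0 0.3;0 0 0 0.3;0 0 0 0.2;0 0 0 0.2;0 0 0 0;0 0 0 0"

```text
time: 33.1
tcp_pos: [0.5732, -0.2493, 0.0932]
ee_rot: [0.797, 0.604, 0.0, 0.0]
force: [-2.5, 2.6, 10.1]
width: 0.0151
grip_force: 61.3
```

```bash
python3 st.py
```

```text
[ 0.5732 -0.2493  0.0932] 74.3 [-2.5  2.6 10.1] [0.21 0.56 0.05] [ 0.15  0.67  0.26  1.96 -0.3   0.55  0.34]
```

The bore's play lets the handle lead the stem by up to about 8°, so I'll continue until there is clear torque.

Emit:
play_rows:
  commands: "0 0 0 0.2;0 0 0 0.2;0 0 0 0.2;0 0 0 0.2;0 0 0 0.2;0 0 0 0.2;0 0 0 0;0 0 0 0"

```text
time: 33.9
tcp_pos: [0.5732, -0.2494, 0.0932]
ee_rot: [0.838, 0.545, 0.001, 0.0]
force: [-3.5, 1.4, 10.0]
width: 0.015
grip_force: 61.3
```

```bash
python3 st.py
```

```text
[ 0.5732 -0.2494  0.0932] 66.05 [-3.5  1.4 10. ] [0.21 0.57 0.11] [ 0.13  0.67  0.3   1.96 -0.35  0.56  0.24]
```

Emit:
play_rows:
  commands: "0 0 0 0.2;0 0 0 0.2;0 0 0 0.2;0 0 0 0.2;0 0 0 0.2;0 0 0 0.2;0 0 0 0;0 0 0 0"

```text
time: 34.7
tcp_pos: [0.5732, -0.2493, 0.0933]
ee_rot: [0.875, 0.484, 0.0, 0.0]
force: [-3.1, 0.4, 9.9]
width: 0.0153
grip_force: 62.0
```

```bash
python3 st.py
```

```text
[ 0.5732 -0.2493  0.0933] 57.93 [-3.1  0.4  9.9] [0.08 0.64 0.86] [ 0.1   0.68  0.34  1.96 -0.4   0.57  0.15]
```

Torque has risen to 0.86 N m, which is the stop. One short push to confirm.

Emit:
play_rows:
  commands: "0 0 0 0.2;0 0 0 0.1;0 0 0 0;0 0 0 0;0 0 0 0;0 0 0 0;0 0 0 0;0 0 0 0"

```text
time: 35.5
tcp_pos: [0.5733, -0.2494, 0.0933]
ee_rot: [0.884, 0.468, 0.0, 0.0]
force: [-3.3, -0.4, 9.7]
width: 0.0153
grip_force: 62.0
```

```bash
python3 st.py
```

```text
[ 0.5733 -0.2494  0.0933] 55.86 [-3.3 -0.4  9.7] [0.1  0.63 0.85] [ 0.09  0.68  0.35  1.96 -0.41  0.57  0.12]
```

Torque holds at 0.85 N m while the pads slip, so the valve is shut. I'll release and rise.

Emit:
play_rows:
  commands: "0 0 0 0;0 0 0 0;0 0 0 0;0 0 0 0;0 0 -0.4 0;0 0 -0.8 0;0 0 -0.8 0;0 0 -0.8 0"
  fingers: 0.8

```text
time: 36.3
tcp_pos: [0.5728, -0.2494, 0.1634]
ee_rot: [0.884, 0.467, 0.0, 0.0]
force: [0.4, -0.1, 1.0]
width: 0.0685
grip_force: 0.0
```

Emit:
play_rows:
  commands: "-0.5 0 -0.5 0;-0.8 0 -0.5 0;-0.5 0 -0.5 0;0 0 0 0;0 0 0 0;0 0 0 0;0 0 0 0;0 0 0 0"

```text
time: 37.1
tcp_pos: [0.5477, -0.2858, 0.1989]
ee_rot: [0.884, 0.468, -0.0, -0.0]
force: [-0.2, -0.1, -0.8]
width: 0.0684
grip_force: 0.0
```

```bash
python3 - <<'E'
from h import *
im,d,w=grab('wrist'); m=np.hypot(w[...,0]-.573,w[...,1]+.249)<.045
for n,lo,hi in (('wingtop',.112,.128),('hubtop',.080,.092)):
    p=w[m&(w[...,2]>lo)&(w[...,2]<hi)]; print(n,len(p),p.mean(0).round(4),cv2.minAreaRect((p[:,:2]*1000).astype(np.float32)))
for lo,hi in ((.004,.013),):
    p=w[(np.hypot(w[...,0]-.573,w[...,1]+.249)<.08)&(w[...,2]>lo)&(w[...,2]<hi)]; print('base',cv2.minAreaRect((p[:,:2]*1000).astype(np.float32)))
E
python3 st.py; python3 plan.py 0.43 -0.04 0.20 -11.4 3
```

```text
wingtop 1127 [ 0.5731 -0.2485  0.1199] ((572.670654296875, -249.3549346923828), (44.18136215209961, 16.00237274169922), 65.34317779541016)
hubtop 1426 [ 0.5735 -0.2487  0.0861] ((572.6295776367188, -249.23158264160156), (44.00732421875, 43.95195770263672), 65.46289825439453)
base ((572.6517333984375, -249.23748779296875), (109.87614440917969, 75.13780975341797), 76.9626235961914)
[ 0.5477 -0.2859  0.199 ] 55.77 [-0.8  0.5  0.6] [-0.04 -0.01 -0.01] [ 0.1   0.54  0.44  1.9  -0.32  0.77  0.12]
from [ 0.5477 -0.2859  0.199 ] 55.77 max [0.26 0.46 0.01 0.41]
0.23 -0.39 -0 0.41;0.21 -0.41 -0 0.4;0.19 -0.41 -0 0.41;0.17 -0.42 -0.01 0.41;0.14 -0.43 0 0.41;0.13 -0.44 0 0.4;0.11 -0.44 -0 0.41;0.08 -0.44 -0 0.41
0.06 -0.45 -0 0.4;0.04 -0.46 -0.01 0.41;0.02 -0.45 0 0.41;-0.01 -0.46 0 0.4;-0.02 -0.45 -0 0.41;-0.05 -0.45 -0 0.41;-0.07 -0.45 -0 0.41;-0.1 -0.44 -0.01 0.4
-0.11 -0.44 0 0.41;-0.14 -0.44 0 0.41;-0.15 -0.42 -0 0.4;-0.18 -0.42 -0 0.41;-0.2 -0.41 -0 0.41;-0.22 -0.4 -0.01 0.41;-0.23 -0.39 0 0.4;-0.26 -0.37 0 0.41
```

Handle home: wing top at 119.9 mm, level. The remaining job is to put the brown decoy back where it lay. It is near the inner limit of reach, so I'll try to get it by its tip.

Emit:
play_rows:
  commands: "0.23 -0.39 0 0.41;0.21 -0.41 0 0.4;0.19 -0.41 0 0.41;0.17 -0.42 0 0.41;0.14 -0.43 0 0.41;0.13 -0.44 0 0.4;0.11 -0.44 0 0.41;0.08 -0.44 0 0.41"
  fingers: 1

```text
time: 37.95
tcp_pos: [0.5084, -0.2038, 0.1994]
ee_rot: [0.958, 0.286, -0.0, -0.0]
force: [0.5, 0.1, 0.2]
width: 0.0853
grip_force: 0.0
```

Emit:
play_rows:
  commands: "0.06 -0.45 0 0.4;0.04 -0.46 0 0.41;0.02 -0.45 0 0.41;-0.01 -0.46 0 0.4;-0.02 -0.45 0 0.41;-0.05 -0.45 0 0.41;-0.07 -0.45 0 0.41;-0.1 -0.44 0 0.4"

```text
time: 38.75
tcp_pos: [0.4691, -0.1219, 0.1995]
ee_rot: [0.995, 0.095, -0.0, 0.0]
force: [0.9, 0.3, -0.4]
width: 0.0857
grip_force: 0.0
```

Emit:
play_rows:
  commands: "-0.11 -0.44 0.5 0.41;-0.14 -0.44 0.5 0.41;-0.15 -0.42 0.5 0.4;-0.18 -0.42 0.5 0.41;-0.2 -0.41 0.5 0.41;-0.22 -0.4 0.5 0.41;-0.23 -0.39 0.2 0.4;-0.26 -0.37 0 0.41"

```text
time: 39.55
tcp_pos: [0.4296, -0.04, 0.1189]
ee_rot: [0.995, -0.101, -0.001, 0.0]
force: [0.9, 0.8, -1.1]
width: 0.0852
grip_force: 0.0
```

Emit:
play_rows:
  commands: "-0.25 0 0 0;-0.25 0 0 0;-0.25 0 0 0;-0.25 0 0 0;0 0 0 0;0 0 0 0;0 0 0 0;0 0 0 0"

```text
time: 40.35
tcp_pos: [0.4059, -0.0357, 0.1196]
ee_rot: [0.995, -0.1, 0.0, 0.0]
force: [-0.2, -0.2, -0.1]
width: 0.0854
grip_force: 0.0
```

```bash
cat > br.py <<'E'
from h import *
s=arm.observe(); r=R.from_quat(s['ee_rot']).as_matrix(); im,d,w=grab('wrist'); q=(w-np.array(s['tcp_pos']))@r*1000
h=cv2.cvtColor(im,cv2.COLOR_RGB2HSV); m=(h[...,0]>=8)&(h[...,0]<=18)&(h[...,1]>120)&(w[...,0]<.46)&(w[...,1]<.06)&(d>.05)
for n,lo,hi in (('hub',.038,.05),('wing',.024,.034)):
    k=m&(w[...,2]>lo)&(w[...,2]<hi)
    if k.sum()>20: print(n,k.sum(),cv2.minAreaRect((w[k][:,:2]*1000).astype(np.float32)),'tool',cv2.minAreaRect(q[k][:,:2].astype(np.float32)))
E
python3 st.py; python3 br.py
```

```text
[ 0.4059 -0.0357  0.1196] -11.44 [-0.2 -0.2 -0.1] [-0.05 -0.05  0.02] [-0.47  0.51  0.61  2.43 -0.82  0.39 -0.91]
hub 160 ((352.5993347167969, -22.085285186767578), (43.44987106323242, 27.111736297607422), 77.63992309570312) tool ((-54.921409606933594, -2.756214141845703), (27.111352920532227, 43.44959259033203), 0.9173704981803894)
wing 722 ((381.4801940917969, -28.409570693969727), (43.7432861328125, 35.374752044677734), 79.03097534179688) tool ((-25.365259170532227, -2.288572311401367), (43.74317169189453, 35.37483215332031), 89.52800750732422)
```

Emit:
play_rows:
  commands: "-0.16 -0.05 0.5 0;-0.16 -0.04 0.6 0;0 0 0.7 0;0 0 0.7 0;0 0 0.7 0;0 0 0.6 0;0 0 0.4 0;0 0 0.2 0"

```text
time: 41.2
tcp_pos: [0.4101, -0.0331, 0.0249]
ee_rot: [0.995, -0.1, -0.012, 0.001]
force: [0.6, -0.3, 0.1]
width: 0.0852
grip_force: 0.0
```

```bash
python3 st.py; python3 br.py
```

```text
[ 0.4101 -0.0331  0.0249] -11.49 [ 0.6 -0.3  0.1] [-0.04 -0.02  0.01] [-0.15  0.67  0.15  2.44 -1.04  0.11 -0.77]
hub 25 ((365.0691223144531, -25.20503807067871), (10.687451362609863, 1.790765643119812), 75.25482940673828) tool ((-46.032867431640625, 1.2624282836914062), (1.7663198709487915, 10.692404747009277), 3.0114285945892334)
wing 4499 ((379.746826171875, -28.162395477294922), (43.882389068603516, 40.27593994140625), 78.47581481933594) tool ((-30.727834701538086, 1.192373275756836), (40.234642028808594, 43.882450103759766), 0.015256508253514767)
```

The j5/j6 limits stop the arm just short. The same grasp turned by half a turn has more room, so I'll try that.

```bash
python3 plan.py 0.425 -0.037 0.10 60 2|tail -3
```

```text
from [ 0.4101 -0.0329  0.0248] -11.46 max [0.04 0.04 0.19 0.65]
0.04 0 -0.19 -0.65;0.04 0.01 -0.19 -0.65;0.03 0.01 -0.18 -0.65;0.04 0.01 -0.19 -0.65;0.04 0.01 -0.19 -0.65;0.03 0.02 -0.19 -0.65;0.04 0.02 -0.19 -0.65;0.03 0.02 -0.18 -0.65
0.03 0.03 -0.19 -0.65;0.02 0.02 -0.19 -0.65;0.03 0.03 -0.19 -0.65;0.02 0.03 -0.19 -0.64;0.02 0.03 -0.19 -0.65;0.02 0.04 -0.18 -0.65;0.02 0.03 -0.19 -0.65;0.01 0.04 -0.19 -0.65
```

Emit:
play_rows:
  commands: "0.2 0 -0.6 0;0.2 0 -0.6 0;0.2 0 -0.6 0;0 0 -0.6 -0.6;0 0 -0.6 -1;0 0 -0.2 -1;0 0 0 -1;0 0 0 -1"

```text
time: 42.05
tcp_pos: [0.4262, -0.0354, 0.1057]
ee_rot: [0.984, 0.178, -0.012, -0.003]
force: [-0.2, -0.7, -0.2]
width: 0.0852
grip_force: 0.0
```

Emit:
play_rows:
  commands: "0 0 0 -1;0 0 0 -1;0 0 0 -1;0 0 0 -1;0 0 0 -1;0 0 0 -1;0 0 0 -1;0 0 0 -1"

```text
time: 42.85
tcp_pos: [0.426, -0.0357, 0.1054]
ee_rot: [0.791, 0.612, -0.009, -0.008]
force: [0.2, 0.8, -0.2]
width: 0.0854
grip_force: 0.0
```

Emit:
play_rows:
  commands: "0 0 0 -1;0 0 0 -1;0 0 0 -1;0 0 0 -1;0 0 0 -1;0 0 0 -1;0 0 0 -1;0 0 0 -1"

```text
time: 43.65
tcp_pos: [0.4259, -0.0358, 0.1053]
ee_rot: [0.419, 0.908, -0.005, -0.011]
force: [-0.6, -0.1, -0.1]
width: 0.0857
grip_force: 0.0
```

```bash
python3 st.py; python3 plan.py 0.398 -0.0315 0.060 168.6 1
```

```text
[ 0.4259 -0.0358  0.1053] 130.47 [-0.6 -0.1 -0.1] [ 0.02  0.01 -0.02] [ 0.    0.49 -0.07  2.36  0.09  0.32  0.56]
from [ 0.4259 -0.0358  0.1053] 130.47 max [0.14 0.09 0.23 0.7 ]
0.11 -0.09 0.23 -0.69;0.11 -0.09 0.22 -0.7;0.12 -0.07 0.23 -0.69;0.13 -0.06 0.23 -0.69;0.13 -0.05 0.22 -0.7;0.13 -0.05 0.23 -0.69;0.14 -0.03 0.23 -0.69;0.14 -0.01 0.22 -0.7
```

Emit:
play_rows:
  commands: "0.11 -0.09 0.23 -0.69;0.11 -0.09 0.22 -0.7;0.12 -0.07 0.23 -0.69;0.13 -0.06 0.23 -0.69;0.13 -0.05 0.22 -0.7;0.13 -0.05 0.23 -0.69;0.14 -0.03 0.23 -0.69;0.14 -0.01 0.22 -0.7"

```text
time: 44.45
tcp_pos: [0.3969, -0.0312, 0.0606]
ee_rot: [0.1, 0.995, -0.001, -0.012]
force: [0.3, 0.4, -0.3]
width: 0.0853
grip_force: 0.0
```

```bash
python3 st.py; python3 br.py
```

```text
[ 0.3969 -0.0312  0.0606] 168.54 [ 0.3  0.4 -0.3] [-0.02 -0.06 -0.01] [ 0.03  0.57 -0.12  2.45  0.41  0.16  0.88]
wing 1672 ((368.72003173828125, -25.88518524169922), (43.715267181396484, 59.08469772338867), 78.48353576660156) tool ((27.937822341918945, -0.24029159545898438), (59.14907455444336, 43.70702362060547), 0.044323522597551346)
```

Reached this way, with 12 mm of overlap at the wing tip. I'll descend and grip.

Emit:
play_rows:
  commands: "0 0 0.3 0;0 0 0.3 0;0 0 0.3 0;0 0 0.3 0;0 0 0.3 0;0 0 0.3 0;0 0 0 0;0 0 0 0"

```text
time: 45.3
tcp_pos: [0.3956, -0.0313, 0.0171]
ee_rot: [0.102, 0.995, -0.001, -0.014]
force: [-0.5, -0.5, -0.2]
width: 0.0857
grip_force: 0.0
```

```bash
python3 st.py
```

```text
[ 0.3956 -0.0313  0.0171] 168.3 [-0.5 -0.5 -0.2] [ 0.03 -0.04 -0.01] [ 0.06  0.68 -0.18  2.47  1.3   0.11 -0.01]
```

Emit:
play_rows:
  commands: "0 0 0 0;0 0 0 0;0 0 0 0;0 0 0 0;0 0 0 0;0 0 0 0;0 0 -0.1 0;0 0 -0.1 0"
  fingers: 0
  newtons: 50

```text
time: 46.1
tcp_pos: [0.3956, -0.0313, 0.0223]
ee_rot: [0.101, 0.995, -0.001, -0.014]
force: [-0.1, 0.3, -2.7]
width: 0.0423
grip_force: 50.9
```

```bash
python3 plan.py 0.4223 -0.0128 0.021 204.8 1;python3 st.py
```

```text
from [ 0.3956 -0.0313  0.0223] 168.36 max [0.16 0.12 0.01 0.67]
-0.11 0.12 0.01 -0.66;-0.12 0.11 0 -0.66;-0.13 0.09 0.01 -0.67;-0.14 0.09 0.01 -0.66;-0.14 0.08 0 -0.66;-0.15 0.06 0.01 -0.66;-0.15 0.06 0 -0.67;-0.16 0.04 0.01 -0.66
[ 0.3956 -0.0313  0.0223] 168.36 [-0.1  0.3 -2.7] [-0.08 -0.16  0.01] [ 0.1   0.67 -0.23  2.46  1.23  0.15  0.05]
```

Emit:
play_rows:
  commands: "-0.11 0.12 0 -0.66;-0.12 0.11 0 -0.66;-0.13 0.09 0 -0.67;-0.14 0.09 0 -0.66;-0.14 0.08 0 -0.66;-0.15 0.06 0 -0.66;-0.15 0.06 0 -0.67;-0.16 0.04 0 -0.66"

```text
time: 46.9
tcp_pos: [0.4223, -0.0127, 0.0215]
ee_rot: [-0.216, 0.976, 0.004, -0.013]
force: [-0.1, -0.4, -2.3]
width: 0.0425
grip_force: 50.9
```

Emit:
play_rows:
  commands: "0 0 0 0;0 0 0 0;0 0 0.08 0;0 0 0.08 0;0 0 0.05 0;0 0 0 0;0 0 0 0;0 0 0 0"

```text
time: 47.7
tcp_pos: [0.4232, -0.0124, 0.0169]
ee_rot: [-0.215, 0.977, 0.003, -0.012]
force: [1.6, 1.6, 8.8]
width: 0.0421
grip_force: 52.1
```

```bash
python3 st.py
```

```text
[ 0.4232 -0.0124  0.0169] -155.2 [1.6 1.6 8.8] [-0.04 -0.2   0.02] [ 0.22  0.71 -0.47  2.39  1.21  0.31  0.66]
```

On the bench. I'll release, rise, move aside and check everything with the top camera.

Emit:
play_rows:
  commands: "0 0 0 0;0 0 0 0;0 0 0 0;0 0 0 0;0 0 -0.6 0;0 0 -0.8 0;0 0 -0.8 0;0 0 -0.8 0"
  fingers: 0.9

```text
time: 48.5
tcp_pos: [0.424, -0.0129, 0.092]
ee_rot: [-0.215, 0.977, 0.004, -0.013]
force: [-0.2, -0.4, 0.5]
width: 0.0769
grip_force: 0.0
```

Emit:
play_rows:
  commands: "-0.3 -1 -0.8 0;-0.3 -1 -0.8 0;-0.3 -1 -0.8 0;-0.3 -1 -0.8 0;-0.3 -1 0 0;-0.3 -1 0 0;-0.3 -1 0 0;-0.3 -1 0 0"

```text
time: 49.3
tcp_pos: [0.565, -0.1705, 0.1672]
ee_rot: [-0.214, 0.977, 0.004, -0.013]
force: [0.4, 0.8, -0.2]
width: 0.0773
grip_force: 0.0
```

Emit:
play_rows:
  commands: "-0.3 -1 0 0;-0.3 -1 0 0;-0.3 -1 0 0;-0.3 -1 0 0;-0.3 -1 0 0;-0.3 -1 0 0;0 0 0 0;0 0 0 0"

```text
time: 50.1
tcp_pos: [0.668, -0.2866, 0.1637]
ee_rot: [-0.214, 0.977, 0.004, -0.013]
force: [0.4, 1.0, 0.8]
width: 0.0765
grip_force: 0.0
```

```bash
python3 - <<'E'
from h import *
t=np.load('top.npz'); im,d,w=grab('top'); cv2.imwrite('pics/end.png',im[...,::-1])
def blob(im,w,lo,hi,n,s=120,zl=.005):
    h=cv2.cvtColor(im,cv2.COLOR_RGB2HSV); m=(h[...,0]>=lo)&(h[...,0]<=hi)&(h[...,1]>s)&(h[...,2]>40)
    m&=(abs(w[...,0]-.46)<.12)&(abs(w[...,1])<.18)&(w[...,2]>zl)&(w[...,2]<.08)
    p=w[m]; print(n,len(p),p.mean(0).round(4) if len(p) else '',cv2.minAreaRect((p[:,:2]*1000).astype(np.float32)) if len(p) else '')
for I,W in ((t['im'],t['w']),(im,w)):
    blob(I,W,8,18,'brown'); blob(I,W,8,18,'brownhub',120,.038); blob(I,W,50,70,'green'); blob(I,W,0,4,'red')
    V=W[175:218,350:403].reshape(-1,3); 
    for lo,hi in ((.112,.128),(.08,.09)):
        p=V[(V[:,2]>lo)&(V[:,2]<hi)]; print(len(p), p.mean(0) if len(p) else '', cv2.minAreaRect((p[:,:2]*1000).astype(np.float32)) if len(p)>10 else '')
E
python3 st.py
```

```text
brown 364 [ 0.3946 -0.0246  0.0366] ((395.78448486328125, -25.219409942626953), (59.09296417236328, 44.55099105834961), 24.68916130065918)
brownhub 155 [ 0.3807 -0.0321  0.045 ] ((380.6146545410156, -32.19407653808594), (25.598093032836914, 44.574615478515625), 24.95820426940918)
green 363 [0.3962 0.0862 0.0366] ((396.0609436035156, 84.56475830078125), (61.920860290527344, 44.43729782104492), 56.896400451660156)
red 372 [ 0.4734 -0.118   0.0353] ((474.42156982421875, -121.052978515625), (46.124237060546875, 60.88629150390625), 17.55801773071289)
0  
22 [ 0.57429965 -0.24847896  0.0828443 ] ((573.7761840820312, -248.49732971191406), (13.150711059570312, 14.064592361450195), 63.04789352416992)
brown 364 [ 0.3977 -0.0236  0.0365] ((398.6174621582031, -24.11249542236328), (58.95262908935547, 44.513694763183594), 25.22040557861328)
brownhub 158 [ 0.3835 -0.0312  0.0449] ((383.6832580566406, -31.3377685546875), (25.583776473999023, 44.314945220947266), 24.882810592651367)
green 362 [0.3963 0.0861 0.0365] ((397.09661865234375, 84.54393005371094), (60.474422454833984, 46.0550422668457), 56.563140869140625)
red 378 [ 0.4733 -0.1184  0.0351] ((474.87445068359375, -124.68331909179688), (46.60105514526367, 69.08507537841797), 17.167938232421875)
115 [ 0.57336117 -0.24800337  0.12023546] ((574.004150390625, -249.03933715820312), (44.3062629699707, 17.367412567138672), 67.24263763427734)
118 [ 0.56692002 -0.24483796  0.08608603] ((574.82421875, -248.66114807128906), (44.08967590332031, 47.78547668457031), 65.84204864501953)
[ 0.6678 -0.2859  0.1641] -155.17 [-0.2 -0.6 -0.8] [ 0.04 -0.08 -0.05] [ 0.78  0.8  -0.81  1.6   0.64  1.06  1.78]
```

View pics/end.png

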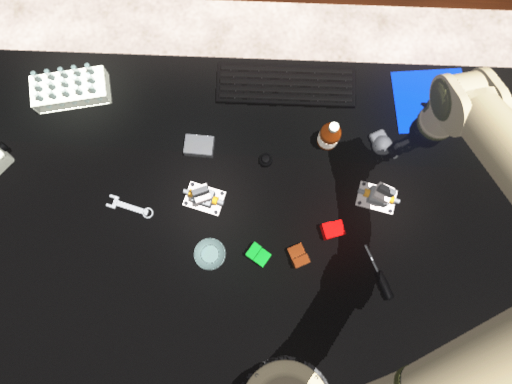

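The final top view shows the handle on the bare valve at (378,195), with its wing top at 120 mm. The brown piece at (299,256) is back within 3 mm and 0.3° of where it started, and green, red and the others have not moved.

```bash
python3 -c "
from rig import sign_off
print(sign_off())"
```

```text
the job is handed in; nothing more can be done
None
```

The job is handed in at about 50 s: the handle is fully home on the bare stem and the valve is turned clockwise to its stop, with the handle left on; while righting the handle I knocked the brown look-alike and put it back to within about 3 mm.

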